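# Sort the vacuum-bagging fittings back into their bins

## Task

The fittings left over from the vacuum bagging are strewn over the bench: sort all five - two vacuum connectors, two ball valves and the gauge - into the yellow bins, each into the bin whose ledge carries a sample of its kind (the colour of flange or lever does not matter). Stand every fitting flat on the floor of its bin the same way up as the sample - connectors on their flanges, valves with the lever on top, the gauge with its dial up - none resting on another, and do not tip the coffee cup over.

Things in the scene. Friction and masses are not known exactly. Their poses are not given: they have to be found in the camera images.
- connector_black: through-bag vacuum connector, BLACK round flange, upright. Flange 56 mm across, 10 mm thick; steel clamp nut 38 mm across up to 19 mm height; round brass sleeve 22 mm across from 19 to 46 mm (grip here); 14 mm nipple up to 56 mm. About 110 g. Origin: centre of the underside; z up along the sleeve; yaw does not matter.
- connector_blue: the same kind of vacuum connector with a BLUE round flange; same sizes, mass and origin.
- valve_red: brass ball valve, RED flat lever on top. Block 30 x 26 x 26 mm (x, y, z) with round ends, 54 mm long along x in all; lever 11 mm wide, underside 34 mm up, from 8 mm behind to 45 mm ahead of the origin along +x; 42 mm high overall. Grip the block across its y faces, fingers either side of the lever. About 130 g. Origin: centre of the underside; z up through the lever's spindle.
- valve_blue: the same kind of ball valve with a BLUE lever; same sizes, mass, origin and axes.
- gauge: round vacuum gauge on its back: white dial with black ticks and red needle facing up, black case 50 mm across, 25 mm high; a brass stem (14 mm wide at most) leaves the case along -x and ends 44 mm from the centre, 12 mm up. Grip the case across y (50 mm). About 120 g. Origin: centre of the underside; z up out of the dial.
- bin_connectors: fixed yellow bin; on its rear ledge a screwed-down sample vacuum connector (top 68 mm up): the bin for connectors. Bay 110 (x) by 160 mm (y) inside, floor 4 mm above the table, 3 mm walls, 36 mm high, the front (-x) one 26 mm. Origin: table level under the bay centre; x points to the ledge, y along the 160 mm side. Ledge 70 x 100 x 12 mm, sample 93 mm from the origin along +x.
- bin_valves: fixed yellow bin; on its rear ledge a screwed-down sample yellow-levered ball valve (top 54 mm up): the bin for valves. Bay 110 (x) by 160 mm (y) inside, floor 4 mm above the table, 3 mm walls, 36 mm high, the front (-x) one 26 mm. Origin: table level under the bay centre; x points to the ledge, y along the 160 mm side. Ledge 70 x 100 x 12 mm, sample 93 mm from the origin along +x.
- bin_gauges: fixed yellow bin; on its rear ledge a screwed-down sample white-dialled gauge (top 38 mm up): the bin for gauges. Bay 110 (x) by 160 mm (y) inside, floor 4 mm above the table, 3 mm walls, 36 mm high, the front (-x) one 26 mm. Origin: table level under the bay centre; x points to the ledge, y along the 160 mm side. Ledge 70 x 100 x 12 mm, sample 93 mm from the origin along +x.
- cup: lidded paper coffee cup, 81 mm across at the lid, 97 mm tall, standing near one end of the row of fittings, on the robot's side. A bystander. Origin: centre of its underside; z up.
Mind the look-alikes: they are no part of the job. What is shaped like the connector_black but purple or red is not meant.

How it is judged:
At the end, for the whole second after the job is handed in: Each fitting's origin is within 50 mm (bin's x) and 75 mm (bin's y) of the origin of its own kind's bin, its underside at most 12 mm above the table, its z axis within 0.2 rad of vertical, at rest (under 0.02 m/s and 0.2 rad/s) and released (x of connector_black in the frame of bin_connectors between -0.05 and 0.05 m and y of connector_black in the frame of bin_connectors between -0.075 and 0.075 m and z of connector_black in the frame of bin_connectors between -0.002 and 0.012 m and angle between each of connector_black, connector_blue, valve_red, valve_blue, gauge's own z axis and vertical below 0.2 rad and linear speed of each of connector_black, connector_blue, valve_red, valve_blue, gauge below 0.02 m/s and angular speed of each of connector_black, connector_blue, valve_red, valve_blue, gauge below 0.2 rad/s and x of connector_blue in the frame of bin_connectors between -0.05 and 0.05 m and y of connector_blue in the frame of bin_connectors between -0.075 and 0.075 m and z of connector_blue in the frame of bin_connectors between -0.002 and 0.012 m and x of valve_red in the frame of bin_valves between -0.05 and 0.05 m and y of valve_red in the frame of bin_valves between -0.075 and 0.075 m and z of valve_red in the frame of bin_valves between -0.002 and 0.012 m and x of valve_blue in the frame of bin_valves between -0.05 and 0.05 m and y of valve_blue in the frame of bin_valves between -0.075 and 0.075 m and z of valve_blue in the frame of bin_valves between -0.002 and 0.012 m and x of gauge in the frame of bin_gauges between -0.05 and 0.05 m and y of gauge in the frame of bin_gauges between -0.075 and 0.075 m and z of gauge in the frame of bin_gauges between -0.002 and 0.012 m); the robot touches nothing.
It fails at once if the coffee cup is tipped (more than 0.35 rad from upright) (angle between cup's own z axis and vertical above 0.35 rad).
It also fails if it takes over 128 s, if anything falls off the work surface, if the arm or the gripper's body presses on something with over 40 N, if the wrist force passes 120 N, or if a joint passes its speed limit or range.

## Robot

A 7-joint arm with a two-finger parallel gripper is mounted at the origin on the work surface. World frame = base frame: x ahead of the robot, y to its left, z up, the work surface at z = 0. Lengths are in m, angles in rad, forces in N, time in s.
With the tool pointing down it reaches from about 0.425 to 0.925 m from the base axis. Payload 6.8 kg.
Tool frame: the origin (TCP) lies at the very end of the fingers, on their centre line; the grasp point (between the pads) lies 19 mm behind it; z points along the fingers, y is the line along which they close (so a half turn about z gives the same grasp; the last joint's range is limited). The gripper opens to 85 mm and grips with 20 to 120 N. Pads are 22 mm wide; open, the fingers measure 114 mm over their backs; the gripper's body (76 mm by 85 mm) begins 54 mm behind the grasp point. The pads swing forward as they close: fully open they stand 13 mm farther back than shut.
Start: joints at [-1.415, 0.477, 0.022, 1.555, -0.011, 1.109, -0.083], TCP at [0.176, 0.652, 0.231] pointing down, gripper open.
Joint ranges: [-2.96, 2.96], [-0.34, 2.1], [-1.41, 1.46], [0.24, 2.44], [-1.37, 4.51], [0.17, 1.92], [-2.96, 2.96]. Speed limits (rad/s): [2.39, 2.39, 3.14, 3.14, 3.14, 3.14, 3.14].

## Interface

Orientations are given as a unit quaternion [w, x, y, z].
In Python, from station import * gives the robot as it stands.
- The arm moves only by the tool jog_arm, never from a script. Its argument "moves" is one flat list of numbers, 7 for each row, row after row: the shift along the tool's x, y, z normalised to -1 to 1, where 1 is 20 mm, then the turn, a rotation vector about the tool's x, y, z normalised to -1 to 1, where 1 is 4 degrees, then the opening, from 0 (shut) to 1 (fully open). In form: [x, y, z, rx, ry, rz, claw, x, y, z, rx, ry, rz, claw, ...]. A call has exactly 8 rows; each row shifts and turns the commanded pose from where the row before left it, along the tool's axes as they then stand; what a row does not reach is not made up. A row lasts 1/12 s, in which the tool goes at most 41.7 mm and 7.16 degrees, less where a joint would pass 70% of its speed; a pose out of reach is approached as far as the arm can. A call with a number of a shift or a turn outside -1 to 1 is refused whole. A call with a gripper value outside its range is refused whole. The fingers move at their own pace and stop on an object; "grip_force" is the grip in N (left out, the last holds). Time passes only in rows, so rows that do not move let the fingers close, or fill a call up. It gives the time, the measured TCP pose, the force, the opening and the grip force at its end, in the units of the state.
- get_obs(): the state, without advancing time (a new reading comes with each control period).
- read_camera(name): name is "scene" or "top" or "wrist"; returns a dict with "color" (400x640x3 uint8, blue, green, red), "fx", "fy", "cx", "cy" (pixels), "rvec" (rotation vector, rad) and "tvec" (3), from world to camera coordinates, as OpenCV has them. Camera axes: x right, y down, z forward; pixel columns grow to the right and rows downward; lengths in m; the calibration is good to about 2 mm. A picture is of the moment at which its call begins. There is no depth.
- hand_in(): hands the job in; it is judged then, once.
The state is a dict: "t": time; "q": joint angles; "joint_vel": joint speeds; "joint_torque": joint torques, N m; "eef_pos": TCP position; "tool_rot": TCP orientation; "contact_force": force on the tool from outside, world axes, zero at the start; "torque": the same for the moment, N m; "gripper_width": opening from 0.0 (shut) to 1.0 (fully open); "grasp_force": force on a finger pad.
Only numpy, scipy, OpenCV 4.12 (cv2) and the standard library are available. Lean on these libraries where they do the work, as an engineer would, in place of code of your own. Each camera call takes 0.05 s, during which the arm holds its last target. There are 200 camera calls.

## Working session

There is one attempt and no reset: what is moved stays moved. The work goes in short steps, Python scripts to look and compute and a tool call to move; the robot and the scene stay as the last step left them, time stands still between calls to the robot, and variables do not carry over. Pictures are saved under pics/ and viewed, at most 14 in all, crops included, and the job is handed in when it is done.

Besides the shell and the picture viewer there is one more tool, called as name(argument=value, ...) on one line, values as JSON. jog_arm: Moves the arm, as the interface text tells. Scaled input: -1 to 1 covers 20 mm each way for a shift and 4 degrees each way for a turn. Its arguments: {"type":"object","properties":{"moves":{"type":"array"},"grip_force":{"type":"number"}},"required":["moves"]}

```bash
ls; mkdir -p pics; python3 - <<'E'
from station import *
import cv2
o=get_obs();print(o)
for n in("scene","top","wrist"):
    c=read_camera(n);cv2.imwrite(f"pics/{n}0.png",c["color"]);print(n,{k:c[k] for k in c if k!="color"})
E
```

```text
pics
{'t': 0.0, 'q': array([-1.41511551,  0.47778414,  0.02232143,  1.55644204, -0.0114987 ,
        1.109276  , -0.08308977]), 'joint_vel': array([-5.48094951e-04,  6.57120349e-04, -5.50751330e-05,  5.55501711e-04,
       -1.91009651e-04, -1.82266326e-03,  5.96076167e-04]), 'joint_torque': array([-8.48282161e-04, -5.96439171e+01,  1.60766032e+00, -2.81199825e+01,
        1.24586993e-02,  9.53846611e-03,  6.30708456e-06]), 'eef_pos': array([0.17584594, 0.65109213, 0.23034002]), 'tool_rot': array([-5.51549657e-05,  1.31484143e-01,  9.91317874e-01, -8.89115876e-04]), 'contact_force': array([-0.37449943, -0.22101454,  0.4986849 ]), 'torque': array([-0.01176917, -0.01221533,  0.05758967]), 'grasp_force': 0.0, 'gripper_width': 0.9998132036519704}
scene {'fx': 417.2813848363817, 'fy': 417.2813848363817, 'cx': 320.68476341830217, 'cy': 194.52107755321964, 'rvec': array([ 0.78322344,  2.60668191, -1.07428891]), 'tvec': array([ 0.4061013 , -0.07856701,  1.48998003])}
top {'fx': 375.8898850244477, 'fy': 375.8898850244477, 'cx': 315.0663154737067, 'cy': 206.86690075509532, 'rvec': array([ 2.15601791, -2.20071224,  0.07176622]), 'tvec': array([-0.07065203,  0.42431018,  1.44755352])}
wrist {'fx': 347.63625644495005, 'fy': 347.63625644495005, 'cx': 309.96639355869854, 'cy': 198.71169279564637, 'rvec': array([-2.27335249, -1.74086377, -0.28849718]), 'tvec': array([-0.67428201, -0.04163974,  0.38204431])}
```

View pics/scene0.png

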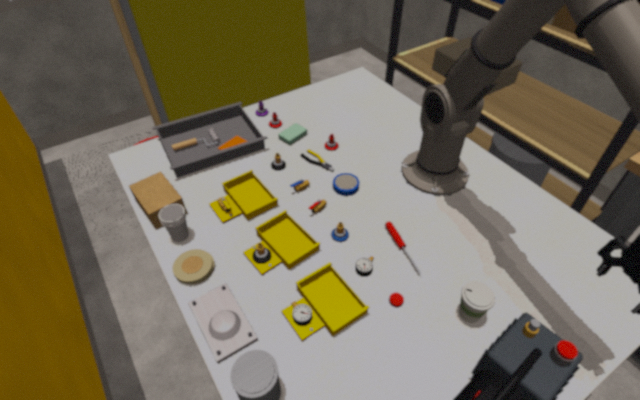

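View pics/top0.png

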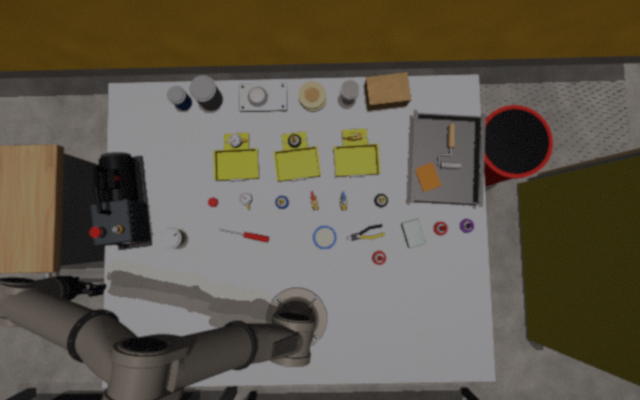

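Scene: the row of fittings, with the arm parked to the left. In the top view (pixels): gauge (246,200), blue connector (282,202), red valve (314,200), blue valve (343,200), black connector (381,200). Bins: gauges (237,165), connectors (297,164), valves (356,160). The white cup is at (173,239).

Possible mix-ups: red-flanged connectors (379,257) and (440,228), purple one (467,226), red knob (213,202), and the three samples on the ledges at (236,141), (294,141), (353,137). I choose the row at v≈200 by its colours and will check it in a close crop.

```bash
cat > h.py <<'E'
from station import *
import numpy as np, cv2
from scipy.spatial.transform import Rotation as R
def cam(n):
    c=read_camera(n);M=cv2.Rodrigues(c["rvec"])[0]
    c["M"]=M;c["K"]=np.array([[c["fx"],0,c["cx"]],[0,c["fy"],c["cy"]],[0,0,1]]);c["o"]=-M.T@c["tvec"];return c
def ray(c,u,v,z):
    d=c["M"].T@np.linalg.solve(c["K"],[u,v,1.]);return c["o"]+d*(z-c["o"][2])/d[2]
def px(c,P): return cv2.projectPoints(np.float64(P).reshape(-1,3),c["rvec"],c["tvec"],c["K"],None)[0].reshape(-1,2)
def blobs(c,lo,hi,amin=6):
    m=cv2.inRange(cv2.cvtColor(c["color"],cv2.COLOR_BGR2HSV),np.array(lo),np.array(hi))
    n,l,s,ce=cv2.connectedComponentsWithStats(m)
    return [(ce[i],s[i,4],l==i) for i in range(1,n) if s[i,4]>=amin]
E
python3 - <<'E'
from h import *
c=cam("top");im=c["color"]
cv2.imwrite("pics/topz.png",cv2.resize(im[125:255,200:400],None,fx=4,fy=4,interpolation=cv2.INTER_CUBIC))
print(c["o"])
for b,a,m in blobs(c,(22,150,60),(35,255,255),300):
    mm=cv2.minAreaRect(np.argwhere(m)[:,::-1].astype(np.float32)); print("yellow",b,a,mm, [ray(c,*p,.03)[:2].round(4) for p in cv2.boxPoints(mm)])
E
```

```text
[ 0.31256275 -0.09202153  1.47454353]
yellow [357.20842739 154.11662904] 1329 ((357.0, 151.5), (43.0, 42.0), 90.0) [array([ 0.7215, -0.1674]), array([ 0.7177, -0.3314]), array([ 0.5481, -0.3259]), array([ 0.5517, -0.1633])]
yellow [295.87061574 159.71706937] 1283 ((295.7154235839844, 155.7230682373047), (44.03232955932617, 41.17953109741211), 82.87498474121094) [array([0.7016, 0.0813]), array([ 0.7182, -0.079 ]), array([ 0.5452, -0.0967]), array([0.5287, 0.0621])]
yellow [235.94509517 161.5556369 ] 1366 ((235.05447387695312, 156.37161254882812), (44.0390739440918, 42.6043701171875), 86.42366790771484) [array([0.7098, 0.3173]), array([0.7166, 0.1503]), array([0.5426, 0.141 ]), array([0.5357, 0.3065])]
```

View pics/topz.png

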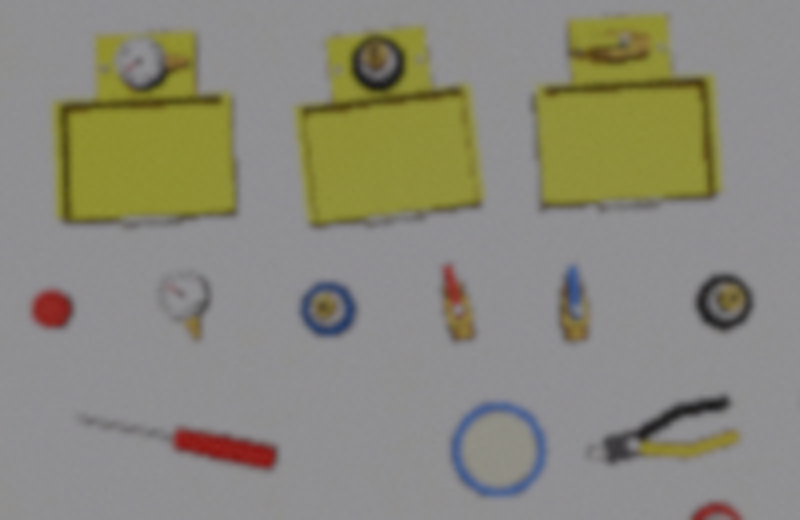

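View pics/wrist0.png

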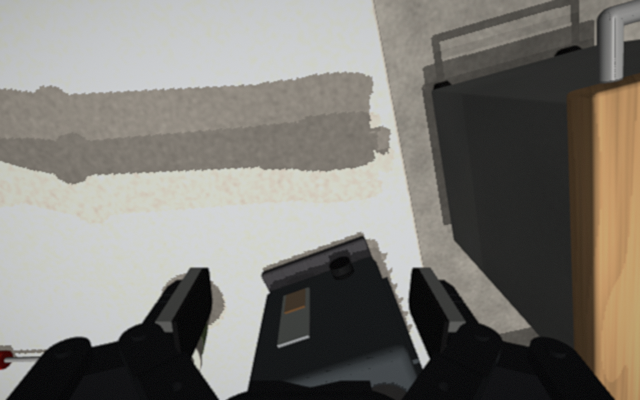

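```bash
python3 - <<'E'
from h import *
c=cam("top")
for n,p,z in [("gauge",(246,198.5),.025),("cblue",(282,202),.01),("vred blk",(315,204),.02),("vred tip",(311.5,192),.04),("vblue blk",(343.5,205),.02),("vblue tip",(343,192),.04),("cblack",(381,200.5),.01),("cup",(173,238),.097)]:
    print(n,ray(c,*p,z).round(3))
w=cam("wrist");o=get_obs();q=o["tool_rot"];T=R.from_quat([*q[1:],q[0]]).as_matrix()
print("cam in tool",T.T@(w["o"]-o["eef_pos"])); print("cam axes in tool (cols)\n",(w["M"]@T).T.round(3)); print(T.round(3))
E
```

```text
gauge [0.46  0.188 0.025]
cblue [0.445 0.05  0.01 ]
vred blk [ 0.434 -0.079  0.02 ]
vred tip [ 0.478 -0.067  0.04 ]
vblue blk [ 0.427 -0.19   0.02 ]
vblue tip [ 0.476 -0.188  0.04 ]
cblack [ 0.443 -0.337  0.01 ]
cup [0.313 0.443 0.097]
cam in tool [ 0.08461711  0.00033502 -0.1428815 ]
cam axes in tool (cols)
 [[-0.    -0.946 -0.325]
 [ 1.    -0.    -0.001]
 [ 0.001 -0.325  0.946]]
[[-0.965  0.261 -0.   ]
 [ 0.261  0.965 -0.001]
 [-0.    -0.001 -1.   ]]
```

jog_arm(moves=[0,0,-1,0,0,-0.95,1,0,0,-1,0,0,-0.95,1,0,0,-1,0,0,-0.95,1,0,0,-1,0,0,-0.95,1,-0.8,-1,-0.5,0,0,0,1,-0.8,-1,-0.5,0,0,0,1,-0.8,-1,-0.5,0,0,0,1,-0.8,-1,-0.5,0,0,0,1], grip_force=40)

```text
t: 0.97
eef_pos: [0.2407, 0.5708, 0.3517]
tool_rot: [0.0, -0.001, 1.0, -0.0]
contact_force: [1.1, 0.5, 0.8]
gripper_width: 1.0
grasp_force: 0.0
```

jog_arm(moves=[-0.8,-1,0,0,0,0,1,-0.8,-1,0,0,0,0,1,-0.8,-1,0,0,0,0,1,-0.8,-1,0,0,0,0,1,-0.8,-1,0,0,0,0,1,-0.8,-1,0,0,0,0,1,-0.8,-1,0,0,0,0,1,-0.8,-1,0,0,0,0,1])

```text
t: 1.63
eef_pos: [0.369, 0.4108, 0.3514]
tool_rot: [0.0, -0.001, 1.0, 0.0]
contact_force: [0.6, 0.2, 0.2]
gripper_width: 1.003
grasp_force: 0.0
```

jog_arm(moves=[-0.4,-1,0,0,0,0,1,-0.4,-1,0,0,0,0,1,-0.4,-1,0,0,0,0,1,-0.4,-1,0,0,0,0,1,-0.4,-1,0,0,0,0,1,-0.4,-1,0,0,0,0,1,-0.4,-1,0,0,0,0,1,-0.4,-1,0,0,0,0,1])

```text
t: 2.3
eef_pos: [0.4328, 0.2509, 0.3514]
tool_rot: [0.0, -0.001, 1.0, 0.0]
contact_force: [1.0, -0.7, -0.6]
gripper_width: 0.999
grasp_force: 0.0
```

jog_arm(moves=[0,-1,0,0,0,0,1,0,-1,0,0,0,0,1,0,-1,0,0,0,0,1,0,-1,0,0,0,0,1,0,-1,0,0,0,0,1,0,-1,0,0,0,0,1,0,-1,0,0,0,0,1,0,-1,0,0,0,0,1])

```text
t: 2.97
eef_pos: [0.4326, 0.091, 0.3514]
tool_rot: [0.0, -0.001, 1.0, 0.0]
contact_force: [1.4, -0.6, -0.3]
gripper_width: 1.0
grasp_force: 0.0
```

jog_arm(moves=[0,-1,0,0,0,0,1,0,-1,0,0,0,0,1,0,-1,0,0,0,0,1,0,-1,0,0,0,0,1,0,-1,0,0,0,0,1,0,-1,0,0,0,0,1,0,-0.5,0,0,0,0,1,0,0,0,0,0,0,1])

```text
t: 3.63
eef_pos: [0.4328, -0.0401, 0.3515]
tool_rot: [0.0, 0.001, 1.0, 0.0]
contact_force: [0.8, -0.1, -0.3]
gripper_width: 1.003
grasp_force: 0.0
```

```bash
python3 - <<'E'
from h import *
w=cam("wrist");cv2.imwrite("pics/w1.png",w["color"])
E
```

```text
(no output)
```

View pics/w1.png

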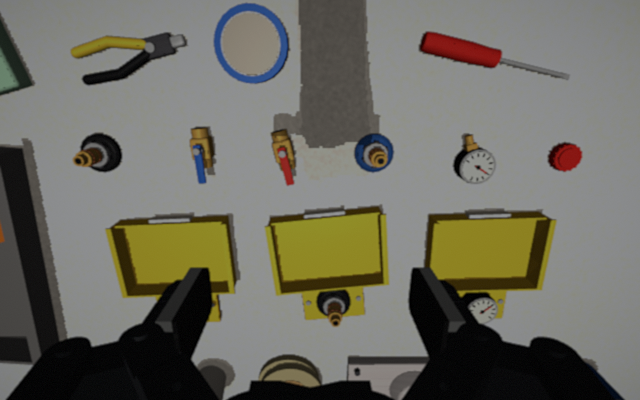

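The wrist view shows every fitting standing upright, with the +x direction down in the image: black connector (100,153), blue valve (201,155), red valve (284,158), blue connector (375,153), gauge (474,165), and the three bins below them. The choice is confirmed.

```bash
cat > m.py <<'E'
from h import *
def near(bs,p,r=40): return np.argwhere(np.any([m for b,a,m in bs if np.hypot(*(b-p))<r],axis=0))[:,::-1].astype(float)
def plane(c,pts,z): return np.array([ray(c,*p,z)[:2] for p in pts])
def circ(X): 
    (a,b),r=cv2.minEnclosingCircle((X*1000).astype(np.float32)); return round(a,1),round(b,1),round(r,1)
def lever(X):
    r=cv2.minAreaRect((X*1000).astype(np.float32)); b=cv2.boxPoints(r)
    e=[b[1]-b[0],b[2]-b[1]]; d=max(e,key=np.linalg.norm); d=d/np.linalg.norm(d); d*=np.sign(d[0])
    return np.array(r[0])-18.5*d, np.degrees(np.arctan2(d[1],d[0])), sorted(r[1])
BLUE=((100,120,50),(125,255,255)); DARK=((0,0,0),(179,255,45)); BRASS=((10,110,60),(22,255,255))
E
python3 - <<'E'
from m import *
c=cam("wrist")
bl=blobs(c,*BLUE,20);dk=blobs(c,*DARK,20);br=blobs(c,*BRASS,15)
rd=blobs(c,(0,150,80),(8,255,255),20)+blobs(c,(172,150,80),(179,255,255),20)
print("cblue",circ(plane(c,near(bl,(374,153),20),.008)))
print("cblack",circ(plane(c,near(dk,(100,153),22),.008)))
print("nipples", ray(c,380,159,.056)[:2], ray(c,80,159,.056)[:2])
print("vblue",lever(plane(c,near(bl,(201,165),15),.042)))
print("vred",lever(plane(c,near(rd,(284,165),15),.042)))
print("gauge",circ(plane(c,near(dk,(474,165),20),.020)))
print("stem",ray(c,*near(br,(468,142),12).mean(0),.012)[:2])
for n,q in dict(v=[(107,222),(231,214),(122,297),(236,293)],c=[(267,226),(384,207),(277,292),(387,284)],g=[(430,214),(556,218),(425,288),(546,290)]).items():
    print(n,*[ray(c,*p,z)[:2].round(3) for p,z in zip(q,(.03,.03,.036,.036))])
E
```

```text
cblue (446.9, 50.2, 26.6)
cblack (445.6, -336.7, 29.0)
nipples [0.44534935 0.05205624] [ 0.44503977 -0.33287672]
vblue (array([ 440.3789959 , -187.76467401]), np.float32(2.1352432), [9.621578216552734, 42.33325958251953])
vred (array([444.49522781, -75.25674391]), np.float32(12.566668), [10.77294921875, 40.594635009765625])
gauge (455.8, 172.2, 22.0)
stem [0.43335209 0.1830985 ]
v [ 0.543 -0.331] [ 0.531 -0.151] [ 0.666 -0.328] [ 0.659 -0.152]
c [ 0.55 -0.1 ] [0.521 0.068] [ 0.658 -0.089] [0.643 0.079]
g [0.531 0.134] [0.538 0.316] [0.651 0.138] [0.654 0.324]
```

```bash
python3 - <<'E'
from m import *
c=cam("wrist");im=c["color"]
def draw(pts,col): 
    for p in px(c,pts): cv2.circle(big,tuple(int(round(v)) for v in ((p-[150,110])*4)),2,col,-1)
big=cv2.resize(im[110:200,150:350],None,fx=4,fy=4,interpolation=cv2.INTER_CUBIC)
for (x,y,a) in ((435.1,-188,2.1),(439.3,-76.4,12.6)):
    a=np.radians(a);d=np.array([np.cos(a),np.sin(a)]);n=np.array([-d[1],d[0]])
    draw([[*(np.array([x,y])+s*d+t*n)/1000,.042] .__class__([*((np.array([x,y])+s*d+t*n)/1000),.042]) for s,t in((-8,5.5),(-8,-5.5),(45,5.5),(45,-5.5))],(0,255,0))
    draw([[*((np.array([x,y])+s*d+t*n)/1000),.026] for s,t in((-15,13),(-15,-13),(15,13),(15,-13),(27,0),(-27,0))],(255,0,255))
big2=cv2.resize(im[110:200,420:520],None,fx=3,fy=3,interpolation=cv2.INTER_CUBIC)
big=np.vstack([big,cv2.copyMakeBorder(cv2.resize(im[120:190,60:130],None,fx=3,fy=3,interpolation=cv2.INTER_CUBIC),0,0,0,590,0)])
big[360:360+210,300:600]=big2[30:240]
cv2.imwrite("pics/z1.png",big)
E
```

```text
(no output)
```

View pics/z1.png

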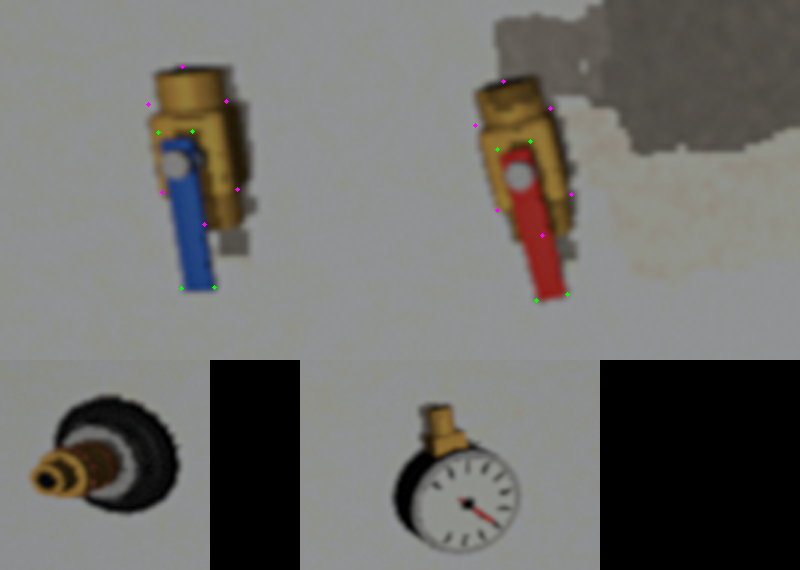

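```bash
python3 - <<'E'
from m import *
c=cam("wrist")
for n,a,b,za,zb in (("vblue",(193.75,150.75),(200.25,182.5),.043,.042),("vred",(279.75,154),(287.5,184.5),.043,.042),("gauge",(475.5,166.7),(466,138),.025,.019)):
    A=ray(c,*a,za)[:2];B=ray(c,*b,zb)[:2];d=B-A;print(n,A.round(4),np.hypot(*d).round(4),np.degrees(np.arctan2(d[1],d[0])).round(1))
E
```

```text
vblue [ 0.4375 -0.1886] 0.0438 5.1
vred [ 0.4416 -0.076 ] 0.0431 12.5
gauge [0.4624 0.1928] 0.0419 -157.1
```

jog_arm(moves=[-0.14,0.91,1,0,0,0,1,-0.14,0.91,1,0,0,0,1,-0.14,0.91,1,0,0,0,1,-0.14,0.91,1,0,0,0,1,-0.14,0.91,1,0,0,0,1,0,0,1,0,0,0,1,0,0,1,0,0,0,1,0,0,1,0,0,0,1])

```text
t: 4.5
eef_pos: [0.4467, 0.0548, 0.1902]
tool_rot: [-0.0, -0.002, 1.0, 0.0]
contact_force: [-0.1, -0.6, -0.4]
gripper_width: 1.0
grasp_force: 0.0
```

jog_arm(moves=[0,0,1,0,0,0,1,0,0,1,0,0,0,1,0,0,1,0,0,0,1,0,0,1,0,0,0,1,0,0,1,0,0,0,1,0,0,0,0,0,0,1,0,0,0,0,0,0,1,0,0,0,0,0,0,1])

```text
t: 5.17
eef_pos: [0.4474, 0.0537, 0.092]
tool_rot: [0.0, -0.001, 1.0, 0.0]
contact_force: [0.8, -0.5, -0.4]
gripper_width: 0.998
grasp_force: 0.0
```

```bash
python3 - <<'E'
from m import *
c=cam("wrist");o=get_obs();cv2.imwrite("pics/w2.png",c["color"]);print(o["eef_pos"],px(c,[.4465,.051,.01]))
E
```

```text
[0.44770655 0.05369426 0.09229814] [[305.29543499 207.26797678]]
```

View pics/w2.png

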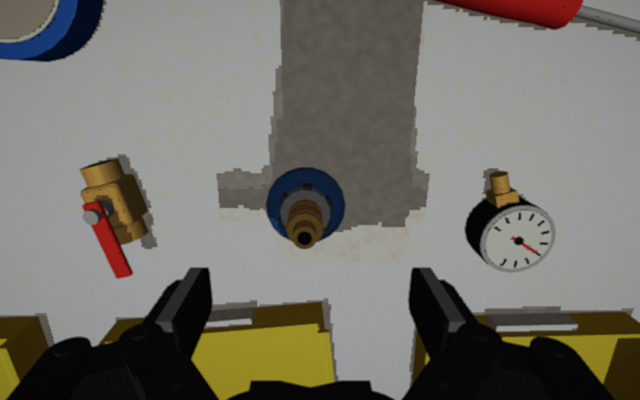

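The blue flange is centred at (305,203), between the open fingers at (200,310) and (425,310), and about 2.5 mm behind the prediction. I descend and grip.

jog_arm(moves=[0.12,-0.12,0.9,0,0,0,1,0,0,0.9,0,0,0,1,0,0,0.9,0,0,0,1,0,0,0.76,0,0,0,1,0,0,0,0,0,0,1,0,0,0,0,0,0,0,0,0,0,0,0,0,0,0,0,0,0,0,0,0])

```text
t: 5.88
eef_pos: [0.4455, 0.051, 0.0234]
tool_rot: [0.001, -0.001, 1.0, 0.0]
contact_force: [-0.2, 0.5, -0.4]
gripper_width: 0.6
grasp_force: 0.0
```

jog_arm(moves=[0,0,0,0,0,0,0,0,0,0,0,0,0,0,0,0,0,0,0,0,0,0,0,0,0,0,0,0,0,0,0,0,0,0,0,0,0,0,0,0,0,0,0,0,0,0,0,0,0,0,0,0,0,0,0,0])

```text
t: 6.55
eef_pos: [0.4449, 0.0509, 0.0228]
tool_rot: [0.0, -0.001, 1.0, 0.0]
contact_force: [-2.0, 0.8, 9.1]
gripper_width: 0.241
grasp_force: 38.8
```

jog_arm(moves=[0,0,-1,0,0,0,0,0,0,-1,0,0,0,0,0,0,-1,0,0,0,0,0,0,-1,0,0,0,0,0,0,-1,0,0,0,0,-1,-0.16,0,0,0,0,0,-1,-0.16,0,0,0,0,0,-1,-0.16,0,0,0,0,0])

```text
t: 7.22
eef_pos: [0.5052, 0.0414, 0.1228]
tool_rot: [0.001, -0.001, 1.0, 0.0]
contact_force: [0.2, -0.3, -0.5]
gripper_width: 0.244
grasp_force: 39.3
```

jog_arm(moves=[-1,-0.16,0,0,0,0,0,-1,-0.16,0,0,0,0,0,-1,-0.16,0,0,0,0,0,-1,-0.16,0,0,0,0,0,-0.25,-0.13,0,0,0,0,0,0,0,0,0,0,0,0,0,0,0.5,0,0,0,0,0,0,0,0,0,0,0])

```text
t: 7.88
eef_pos: [0.5871, 0.0261, 0.1102]
tool_rot: [-0.002, -0.001, 1.0, -0.0]
contact_force: [-0.5, -0.3, -1.3]
gripper_width: 0.241
grasp_force: 39.3
```

```bash
python3 - <<'E'
from m import *
c=cam("wrist");o=get_obs();cv2.imwrite("pics/w3.png",c["color"]);print(o["eef_pos"],o["gripper_width"],o["grasp_force"])
t=cam("top");cv2.imwrite("pics/t3.png",cv2.resize(t["color"][125:225,200:400],None,fx=4,fy=4,interpolation=cv2.INTER_CUBIC))
E
```

```text
[0.58720357 0.02619983 0.11071317] 0.23928657718147112 39.329599142074585
```

View pics/w3.png

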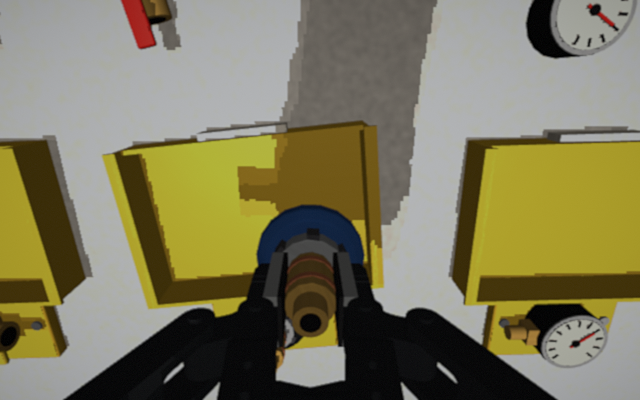

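The connector is held upright between the fingers at (310,270). The bin rim corners are at (105,155), (375,125), (150,306) and (383,288). I compute the bin pose from them.

```bash
python3 - <<'E'
from m import *
c=cam("wrist")
for n,q in dict(c=[(105,155),(375,125),(150,306),(383,288)],g=[(467,139),(452,303)],v=[(48,137),(66,303)]).items():
    print(n,*[ray(c,*p,z)[:2].round(4) for p,z in zip(q,(.026,.026,.036,.036))],*[ray(c,*p,.036)[:2].round(4) for p in q[:2]])
p=px(c,[[.590+dx,.026+dy,.004] for dx,dy in((0,0),(.028,0),(-.028,0),(0,.028),(0,-.028))]);print(p.round())
E
```

```text
c [ 0.5509 -0.1099] [0.531  0.0687] [ 0.6624 -0.0919] [0.6466 0.0799] [ 0.5489 -0.1039] [0.5298 0.0668]
g [0.5399 0.1296] [0.6665 0.1366] [0.5383 0.1251] [0.6594 0.1318]
v [ 0.5391 -0.145 ] [ 0.667 -0.162] [ 0.5375 -0.1375] [ 0.6599 -0.1537]
[[309. 200.]
 [309. 234.]
 [309. 164.]
 [346. 200.]
 [272. 200.]]
```

jog_arm(moves=[-0.28,-0.1,0.9,0,0,0,0,0,0,0.9,0,0,0,0,0,0,0.9,0,0,0,0,0,0,0.9,0,0,0,0,0,0,0.2,0,0,0,0,0,0,0.2,0,0,0,0,0,0,0.1,0,0,0,0,0,0,0,0,0,0,0])

```text
t: 8.7
eef_pos: [0.5955, 0.0239, 0.0307]
tool_rot: [0.0, -0.001, 1.0, 0.0]
contact_force: [0.8, 1.0, -1.6]
gripper_width: 0.238
grasp_force: 39.3
```

jog_arm(moves=[0,0,0.15,0,0,0,0,0,0,0.03,0,0,0,0,0,0,0,0,0,0,0,0,0,0,0,0,0,0.45,0,0,0,0,0,0,0.45,0,0,0,0,0,0,0.45,0,0,0,0,0,0,0.45,0,0,0,0,0,0,0.45])

```text
t: 9.37
eef_pos: [0.5952, 0.0239, 0.0265]
tool_rot: [0.0, -0.001, 1.0, 0.0]
contact_force: [-0.4, 0.3, 0.1]
gripper_width: 0.449
grasp_force: 0.0
```

jog_arm(moves=[0,0,-0.5,0,0,0,0.45,0,0,-0.8,0,0,0,0.45,0,0,-1,0,0,0,0.45,0,0,-1,0,0,0,0.5,0,0,-1,0,0,0,0.7,0,0,-1,0,0,0,1,1,0,0,0,0,0,1,1,0,0,0,0,0,1])

```text
t: 10.03
eef_pos: [0.5565, 0.0238, 0.1347]
tool_rot: [0.002, -0.001, 1.0, 0.0]
contact_force: [-1.3, -0.3, -0.4]
gripper_width: 0.999
grasp_force: 0.0
```

```bash
python3 - <<'E'
from m import *
c=cam("wrist");o=get_obs();cv2.imwrite("pics/w4.png",c["color"]);print(o["eef_pos"])
E
```

```text
[0.55094888 0.02340941 0.13325448]
```

View pics/w4.png

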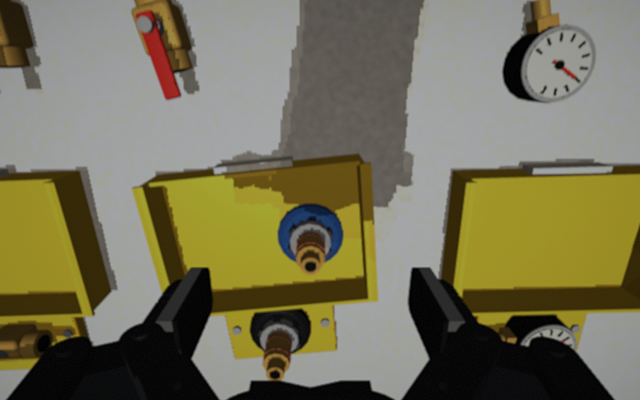

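The blue connector stands upright on the bin floor at (311,232). Next is the red valve.

jog_arm(moves=[1,-1,0,0,0,0,0.8,1,-1,0,0,0,0,0.8,1,-1,0,0,0,0,0.8,1,-1,0,0,0,0,0.8,1,-1,0,0,0,0,0.8,0.6,0,0,0,0,-1,0.8,0,0,0.5,0,0,-1,0.8,0,0,0.5,0,0,-1,0.8])

```text
t: 10.75
eef_pos: [0.4431, -0.0768, 0.1134]
tool_rot: [0.001, -0.106, 0.994, 0.0]
contact_force: [-0.4, 0.6, 0.3]
gripper_width: 0.799
grasp_force: 0.0
```

jog_arm(moves=[0,0,1,0,0,-0.1,0.8,0,0,0,0,0,0,0.8,0,0,0,0,0,0,0.8,0,0,0,0,0,0,0.8,0,0,0,0,0,0,0.8,0,0,0,0,0,0,0.8,0,0,0,0,0,0,0.8,0,0,0,0,0,0,0.8])

```text
t: 11.42
eef_pos: [0.4435, -0.0763, 0.0929]
tool_rot: [0.0, -0.109, 0.994, 0.0]
contact_force: [0.3, -0.1, -0.9]
gripper_width: 0.798
grasp_force: 0.0
```

```bash
python3 - <<'E'
from m import *
c=cam("wrist");o=get_obs();cv2.imwrite("pics/w5.png",c["color"]);print(o["eef_pos"],o["tool_rot"])
rd=blobs(c,(0,150,80),(8,255,255),20)+blobs(c,(172,150,80),(179,255,255),20)
print([(b.round(1),a) for b,a,m in rd]); print(px(c,[[.441,-.076,.043],[.441,-.076,0]]))
X=near(rd,px(c,[.455,-.073,.042])[0],25);print(lever(plane(c,X,.042)))
bl=blobs(c,*BLUE,30); X=near(bl,px(c,[.45,-.188,.042])[0],40);print(lever(plane(c,X,.042)))
E
```

```text
[ 0.44343906 -0.07626138  0.09277689] [ 2.32910566e-04 -1.08770152e-01  9.94066899e-01  3.16181925e-05]
[(array([308.5, 211.8]), np.int32(57)), (array([309. , 256.7]), np.int32(726))]
[[310.29348395 223.29616386]
 [310.27848627 199.80875848]]
(array([445.07164764, -76.14434576]), np.float32(12.791925), [8.978861808776855, 37.80262756347656])
(array([ 435.07692528, -187.26232231]), np.float32(2.1945882), [10.292288780212402, 51.411415100097656])
```

View pics/w5.png

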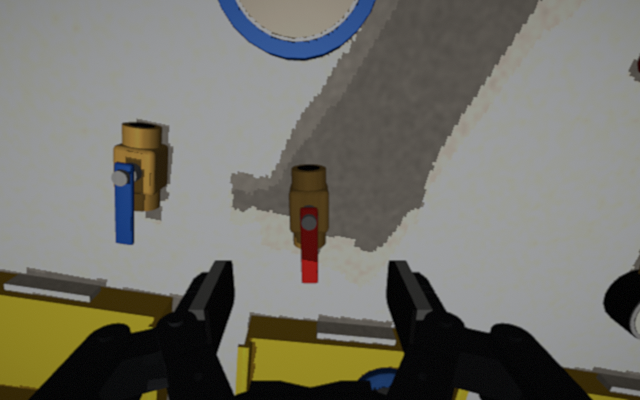

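The red valve is aligned with the tool: spindle at (308,222), lever running straight down, fingers either side. I grip it.

jog_arm(moves=[0.12,-0.02,1,0,0,0,0.8,0,0,1,0,0,0,0.8,0,0,1,0,0,0,0.8,0,0,1,0,0,0,0.8,0,0,0.25,0,0,0,0.8,0,0,0.15,0,0,0,0.8,0,0,0,0,0,0,0,0,0,0,0,0,0,0])

```text
t: 12.13
eef_pos: [0.4416, -0.0774, 0.0052]
tool_rot: [0.001, -0.109, 0.994, -0.0]
contact_force: [0.1, -0.2, 0.2]
gripper_width: 0.53
grasp_force: 0.0
```

jog_arm(moves=[0,0,0,0,0,0,0,0,0,0,0,0,0,0,0,0,0,0,0,0,0,0,0,0,0,0,0,0,0,0,0,0,0,0,0,0,0,0,0,0,0,0,0,0,0,0,0,0,0,0,0,0,0,0,0,0])

```text
t: 12.8
eef_pos: [0.4418, -0.0773, 0.0056]
tool_rot: [0.001, -0.109, 0.994, -0.0]
contact_force: [-0.6, 0.3, 5.4]
gripper_width: 0.294
grasp_force: 39.5
```

```bash
python3 - <<'E'
from m import *
from m import *
o=get_obs();print(o["eef_pos"],o["gripper_width"],o["grasp_force"],o["contact_force"])
E
```

```text
[ 0.44181343 -0.07728781  0.00555741] 0.2935551877951995 39.54704403877258 [-0.57065797  0.25007763  5.41693106]
```

jog_arm(moves=[0,0,-1,0,0,0,0,0,0,-1,0,0,0.45,0,0,0,-1,0,0,0.45,0,0,0,-1,0,0,0.45,0,0,0,-1,0,0,0.45,0,0,0,-0.3,0,0,0.45,0,-1,-1,0,0,0,0,0,-1,-1,0,0,0,0,0])

```text
t: 13.47
eef_pos: [0.4836, -0.1137, 0.1117]
tool_rot: [0.001, -0.032, 0.999, 0.001]
contact_force: [0.7, -1.0, 0.2]
gripper_width: 0.298
grasp_force: 40.2
```

jog_arm(moves=[-1,-1,0,0,0,0,0,-1,-1,0,0,0,0,0,-1,-1,0,0,0,0,0,-1,-1,0,0,0,0,0,-1,-0.9,0,0,0,0,0,0,0,0,0,0,0,0,0,0,0,0,0,0,0,0,0,0,0,0,0,0])

```text
t: 14.13
eef_pos: [0.5883, -0.2059, 0.1103]
tool_rot: [-0.001, -0.03, 1.0, 0.0]
contact_force: [-0.3, -0.4, -1.0]
gripper_width: 0.291
grasp_force: 40.2
```

```bash
python3 - <<'E'
from m import *
c=cam("wrist");o=get_obs();cv2.imwrite("pics/w6.png",c["color"]);print(o["eef_pos"],o["tool_rot"],o["grasp_force"])
E
```

```text
[ 0.58814547 -0.2055161   0.11038252] [-5.65321455e-04 -3.06309771e-02  9.99530485e-01  4.82910961e-04] 40.197787284851074
```

View pics/w6.png

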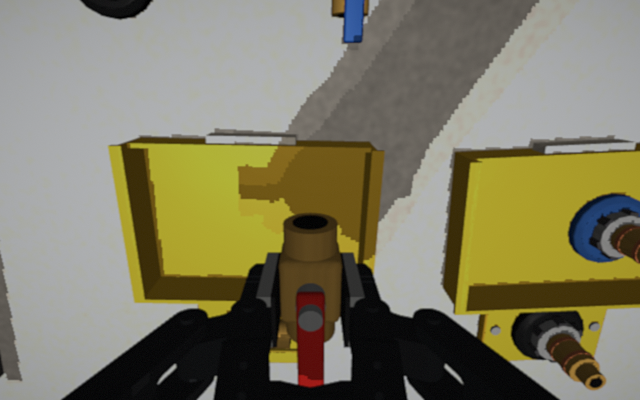

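The red valve is held with the lever on top. The valve bin's rim corners are at (110,148), (382,150) and (137,303).

```bash
python3 - <<'E'
from m import *
c=cam("wrist")
print(*[ray(c,*p,.036)[:2].round(4) for p in [(110,147),(382,150),(137,303),(371,265)]])
E
```

```text
[ 0.5516 -0.3332] [ 0.5431 -0.1621] [ 0.6671 -0.3278] [ 0.6251 -0.1594]
```

jog_arm(moves=[-0.34,-0.2,0.9,0,0,0,0,0,0,0.9,0,0,0,0,0,0,0.9,0,0,0,0,0,0,0.9,0,0,0,0,0,0,0.9,0,0,0,0,0,0,0.2,0,0,0,0,0,0,0.15,0,0,0,0,0,0,0,0,0,0,0])

```text
t: 14.9
eef_pos: [0.596, -0.2096, 0.0137]
tool_rot: [-0.0, -0.031, 1.0, 0.0]
contact_force: [0.6, -0.4, -2.0]
gripper_width: 0.291
grasp_force: 40.2
```

jog_arm(moves=[0,0,0.15,0,0,0,0,0,0,0.03,0,0,0,0,0,0,0,0,0,0,0,0,0,0,0,0,0,0.5,0,0,0,0,0,0,0.5,0,0,0,0,0,0,0.5,0,0,0,0,0,0,0.5,0,0,0,0,0,0,0.5])

```text
t: 15.57
eef_pos: [0.5963, -0.2101, 0.0101]
tool_rot: [0.0, -0.03, 1.0, -0.0]
contact_force: [-0.3, 0.6, 0.4]
gripper_width: 0.504
grasp_force: 0.0
```

jog_arm(moves=[0,0,-0.5,0,0,0,0.5,0,0,-0.8,0,0,0,0.5,0,0,-1,0,0,0,0.5,0,0,-1,0,0,0,0.5,0,0,-1,0,0,0,0.7,0,0,-1,0,0,0,0.8,1,0.1,0,0,0,0,0.8,1,0.1,0,0,0,0,0.8])

```text
t: 16.23
eef_pos: [0.5574, -0.2088, 0.1181]
tool_rot: [0.002, -0.031, 1.0, -0.001]
contact_force: [-0.8, 0.7, -0.4]
gripper_width: 0.802
grasp_force: 0.0
```

jog_arm(moves=[1,0.2,0,0,0,0,0.8,1,0.2,0,0,0,0,0.8,1,0.2,0,0,0,0,0.8,1,0.2,0,0,0,0,0.8,1,0.2,0,0,0,0,0.8,1,0.2,0,0,0,0,0.8,0,0,1,0,0,0,0.8,0,0,0,0,0,0,0.8])

```text
t: 16.9
eef_pos: [0.4327, -0.1911, 0.0949]
tool_rot: [-0.001, -0.03, 1.0, 0.001]
contact_force: [-0.1, 0.0, 0.1]
gripper_width: 0.801
grasp_force: 0.0
```

```bash
python3 - <<'E'
from m import *
c=cam("wrist");o=get_obs();cv2.imwrite("pics/w7.png",c["color"]);print(o["eef_pos"],o["tool_rot"])
bl=blobs(c,*BLUE,20); X=near(bl,px(c,[.455,-.187,.042])[0],40);print(lever(plane(c,X,.042)),px(c,[.4365,-.188,.043]))
E
```

```text
[ 0.43390972 -0.19155438  0.0957703 ] [-7.59577106e-04 -3.01834090e-02  9.99544019e-01  3.72169786e-04]
(array([ 434.96171951, -189.95044392]), np.float32(3.0639977), [9.522984504699707, 50.1617546081543]) [[313.77996645 232.03259431]]
```

View pics/w7.png

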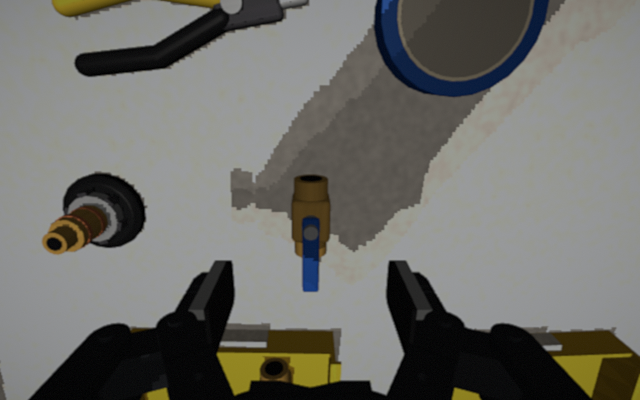

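The blue valve is aligned with the tool, spindle at (310,233). I grip it the same way.

jog_arm(moves=[-0.1,0.07,1,0,0,0,0.8,0,0,1,0,0,0,0.8,0,0,1,0,0,0,0.8,0,0,1,0,0,0,0.8,0,0,0.3,0,0,0,0.8,0,0,0.2,0,0,0,0.8,0,0,0,0,0,0,0,0,0,0,0,0,0,0])

```text
t: 17.62
eef_pos: [0.4376, -0.1907, 0.0068]
tool_rot: [0.001, -0.03, 1.0, -0.0]
contact_force: [-0.3, -0.6, 0.1]
gripper_width: 0.526
grasp_force: 0.0
```

jog_arm(moves=[0,0,0,0,0,0,0,0,0,0,0,0,0,0,0,0,0,0,0,0,0,0,0,0,0,0,0,0,0,0,0,0,0,0,0,0,0,0,0,0,0,0,0,0,0,0,0,0,0,0,0,0,0,0,0,0])

```text
t: 18.28
eef_pos: [0.4376, -0.1906, 0.007]
tool_rot: [0.001, -0.03, 1.0, -0.0]
contact_force: [-0.8, 0.5, 5.7]
gripper_width: 0.297
grasp_force: 39.6
```

jog_arm(moves=[0,0,-1,0,0,0,0,0,0,-1,0,0,0,0,0,0,-1,0,0,0,0,0,0,-1,0,0,0,0,0,0,-1,0,0,0,0,-1,-0.63,-0.3,0,0,0,0,-1,-0.63,0,0,0,0,0,-1,-0.63,0,0,0,0,0])

```text
t: 18.95
eef_pos: [0.5001, -0.2245, 0.1134]
tool_rot: [0.001, -0.031, 1.0, 0.0]
contact_force: [0.3, 0.3, -1.7]
gripper_width: 0.295
grasp_force: 40.2
```

jog_arm(moves=[-1,-0.63,0,0,0,0,0,-1,-0.63,0,0,0,0,0,-1,-0.63,0,0,0,0,0,-1,-0.63,0,0,0,0,0,-0.78,-0.6,0,0,0,0,0,0,0,0.5,0,0,0,0,0,0,0.9,0,0,0,0,0,0,0.9,0,0,0,0])

```text
t: 19.62
eef_pos: [0.5982, -0.281, 0.0658]
tool_rot: [0.0, -0.03, 1.0, -0.0]
contact_force: [-0.6, -0.8, -2.5]
gripper_width: 0.295
grasp_force: 40.2
```

```bash
python3 - <<'E'
from m import *
c=cam("wrist");o=get_obs();cv2.imwrite("pics/w8.png",c["color"]);print(o["eef_pos"],o["grasp_force"],o["contact_force"])
E
```

```text
[ 0.59562402 -0.27938934  0.0616645 ] 40.0997668504715 [-1.16959171  2.77663758 -4.84978107]
```

View pics/w8.png

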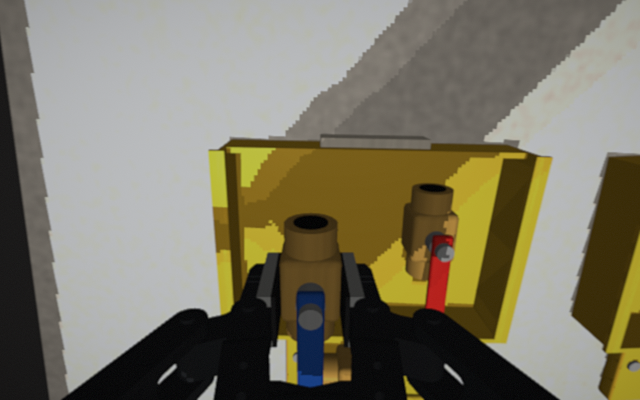

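The blue valve hangs over the left half of the bin. The red valve stands with its lever on top at (432,240).

jog_arm(moves=[0,0,0.8,0,0,0,0,0,0,0.8,0,0,0,0,0,0,0.4,0,0,0,0,0,0,0.2,0,0,0,0,0,0,0,0,0,0,0,0,0,0,0,0,0,0,0,0,0,0,0,0,0,0,0,0,0,0,0,0])

```text
t: 20.33
eef_pos: [0.5987, -0.2812, 0.0229]
tool_rot: [0.001, -0.03, 1.0, -0.0]
contact_force: [-0.0, 0.0, -1.9]
gripper_width: 0.294
grasp_force: 40.2
```

jog_arm(moves=[0,0,0.3,0,0,0,0,0,0,0.2,0,0,0,0,0,0,0.05,0,0,0,0,0,0,0,0,0,0,0.45,0,0,0,0,0,0,0.45,0,0,0,0,0,0,0.45,0,0,0,0,0,0,0.45,0,0,0,0,0,0,0.45])

```text
t: 21.0
eef_pos: [0.5981, -0.2809, 0.0108]
tool_rot: [-0.0, -0.03, 1.0, 0.0]
contact_force: [-0.1, -0.5, 0.3]
gripper_width: 0.45
grasp_force: 0.0
```

jog_arm(moves=[0,0,-0.5,0,0,0,0.45,0,0,-0.8,0,0,0,0.45,0,0,-1,0,0,0,0.45,0,0,-1,0,0,0,0.45,0,0,-1,0,0,0,0.7,0,0,-1,0,0,0,1,1,-0.3,0,0,0,0,1,1,-0.3,0,0,0,0,1])

```text
t: 21.67
eef_pos: [0.5606, -0.2951, 0.1192]
tool_rot: [0.002, -0.032, 0.999, -0.001]
contact_force: [-0.9, -0.6, -0.1]
gripper_width: 0.979
grasp_force: 0.0
```

jog_arm(moves=[1,-0.3,0,0,0,0,1,1,-0.3,0,0,0,0,1,1,-0.3,0,0,0,0,1,1,-0.3,0,0,0,0,1,1,-0.3,0,0,0,0,1,0.85,-0.3,0,0,0,0,1,0,0,1,0,0,0,1,0,0,0,0,0,0,1])

```text
t: 22.33
eef_pos: [0.4421, -0.3381, 0.0958]
tool_rot: [-0.001, -0.029, 1.0, 0.001]
contact_force: [-0.2, 0.5, -0.8]
gripper_width: 0.997
grasp_force: 0.0
```

```bash
python3 - <<'E'
from m import *
c=cam("wrist");o=get_obs();cv2.imwrite("pics/w9.png",c["color"]);print(o["eef_pos"],o["tool_rot"])
print(px(c,[[.4445,-.335,.01],[.4445,-.335,.056]]))
dk=blobs(c,*DARK,100);X=near(dk,px(c,[.4445,-.335,.01])[0],30);print(circ(plane(c,X,.008)), X.min(0),X.max(0))
E
```

```text
[ 0.44333679 -0.33783425  0.09656296] [-7.91944607e-04 -2.99693929e-02  9.99550228e-01  7.41919600e-04]
[[313.2633278  210.29431236]
 [314.06460944 238.46420903]]
(445.3, -337.6, 27.8) [271. 173.] [347. 242.]
```

View pics/w9.png

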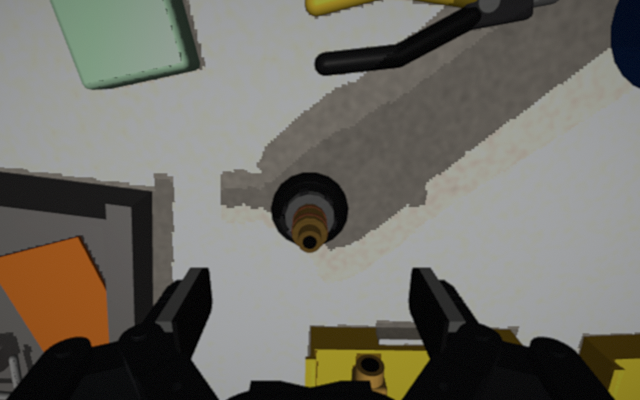

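The black connector is centred at (310,208) between the fingers, and the tray wall at (150,200) is well clear. I grip it.

jog_arm(moves=[-0.05,0.02,0.9,0,0,0,1,0,0,0.9,0,0,0,1,0,0,0.9,0,0,0,1,0,0,0.8,0,0,0,1,0,0,0.1,0,0,0,1,0,0,0,0,0,0,0,0,0,0,0,0,0,0,0,0,0,0,0,0,0])

```text
t: 23.05
eef_pos: [0.4463, -0.3383, 0.0262]
tool_rot: [0.001, -0.031, 1.0, -0.0]
contact_force: [0.1, 0.2, 0.2]
gripper_width: 0.608
grasp_force: 0.0
```

jog_arm(moves=[0,0,0,0,0,0,0,0,0,0,0,0,0,0,0,0,0,0,0,0,0,0,0,0,0,0,0,0,0,0,0,0,0,0,0,0,0,0,0,0,0,0,0,0,0,0,0,0,0,0,0,0,0,0,0,0])

```text
t: 23.72
eef_pos: [0.4458, -0.3382, 0.0257]
tool_rot: [0.001, -0.03, 1.0, -0.0]
contact_force: [-1.2, 1.3, 6.5]
gripper_width: 0.243
grasp_force: 39.1
```

No more pictures are left to view, so from here I rely on measured numbers.

jog_arm(moves=[0,0,-1,0,0,0,0,0,0,-1,0,0,0,0,0,0,-1,0,0,0,0,0,0,-1,0,0,0,0,0,0,-1,0,0,0,0,-0.6,1,-0.2,0,0,0,0,-0.6,1,0,0,0,0,0,-0.6,1,0,0,0,0,0])

```text
t: 24.38
eef_pos: [0.4778, -0.2754, 0.1296]
tool_rot: [0.001, -0.03, 1.0, -0.0]
contact_force: [0.1, 0.3, -1.2]
gripper_width: 0.239
grasp_force: 39.7
```

jog_arm(moves=[-0.6,1,0,0,0,0,0,-0.6,1,0,0,0,0,0,-0.6,1,0,0,0,0,0,-0.6,1,0,0,0,0,0,-0.6,1,0,0,0,0,0,-0.6,1,0,0,0,0,0,-0.6,1,0,0,0,0,0,-0.6,1,0,0,0,0,0])

```text
t: 25.05
eef_pos: [0.5637, -0.1091, 0.1288]
tool_rot: [-0.0, -0.03, 1.0, 0.0]
contact_force: [0.1, 0.1, -0.7]
gripper_width: 0.24
grasp_force: 39.7
```

jog_arm(moves=[-0.66,1,0,0,0,0,0,-0.66,1,0,0,0,0,0,-0.66,1,0,0,0,0,0,0,0,0,0,0,0,0,0,0,0,0,0,0,0,0,0,0,0,0,0,0,0,0,0,0,0,0,0,0,0,0,0,0,0,0])

```text
t: 25.72
eef_pos: [0.5989, -0.0493, 0.1289]
tool_rot: [-0.0, -0.029, 1.0, -0.0]
contact_force: [-0.0, -0.1, -2.1]
gripper_width: 0.237
grasp_force: 39.7
```

```bash
python3 - <<'E'
from m import *
c=cam("wrist");o=get_obs();print(o["eef_pos"],o["grasp_force"])
bl=blobs(c,*BLUE,100);X=[(b.round(),a,circ(plane(c,np.argwhere(m)[:,::-1],.012))) for b,a,m in bl];print(X)
E
```

```text
[ 0.59904929 -0.04913355  0.12895751] 39.65862035751343
[(array([397., 188.]), np.int32(1576), (597.2, 23.7, 27.1))]
```

jog_arm(moves=[0,0,0.9,0,0,0,0,0,0,0.9,0,0,0,0,0,0,0.9,0,0,0,0,0,0,0.9,0,0,0,0,0,0,0.6,0,0,0,0,0,0,0.3,0,0,0,0,0,0,0.1,0,0,0,0,0,0,0,0,0,0,0])

```text
t: 26.43
eef_pos: [0.5996, -0.0483, 0.0369]
tool_rot: [-0.0, -0.03, 1.0, -0.0]
contact_force: [-0.6, -0.2, -1.5]
gripper_width: 0.238
grasp_force: 39.7
```

jog_arm(moves=[0,0,0.2,0,0,0,0,0,0,0.1,0,0,0,0,0,0,0,0,0,0,0,0,0,0,0,0,0,0.45,0,0,0,0,0,0,0.45,0,0,0,0,0,0,0.45,0,0,0,0,0,0,0.45,0,0,0,0,0,0,0.45])

```text
t: 27.1
eef_pos: [0.5997, -0.048, 0.0311]
tool_rot: [0.0, -0.03, 1.0, 0.0]
contact_force: [0.8, 0.1, -0.4]
gripper_width: 0.454
grasp_force: 0.0
```

jog_arm(moves=[0,0,-0.5,0,0,0,0.45,0,0,-0.8,0,0,0,0.45,0,0,-1,0,0,0,0.45,0,0,-1,0,0,0,0.45,0,0,-1,0,0,0,0.7,0,0,-1,0,0,0,1,1,1,0,0,0,0,1,1,1,0,0,0,0,1])

```text
t: 27.77
eef_pos: [0.5585, -0.0115, 0.1391]
tool_rot: [0.002, -0.029, 1.0, -0.0]
contact_force: [-0.5, 0.9, 0.1]
gripper_width: 0.98
grasp_force: 0.0
```

jog_arm(moves=[0.42,1,0,0,0,0,1,0.42,1,0,0,0,0,1,0.42,1,0,0,0,0,1,0.42,1,0,0,0,0,1,0.42,1,0,0,0,0,1,0.42,1,0,0,0,0,1,0.42,1,0,0,0,0,1,0.42,1,0,0,0,0,1])

```text
t: 28.43
eef_pos: [0.48, 0.146, 0.1377]
tool_rot: [0.0, -0.03, 1.0, 0.0]
contact_force: [-1.2, -0.1, -0.2]
gripper_width: 1.001
grasp_force: 0.0
```

jog_arm(moves=[0.42,1,0,0,0,0,1,0.42,1,0,0,0,0,1,0,0.3,0,0,0,-0.8,1,0,0,0,0,0,-0.8,1,0,0,0,0,0,-0.8,1,0,0,0,0,0,-0.8,1,0,0,0,0,0,-0.8,1,0,0,0,0,0,0,1])

```text
t: 29.1
eef_pos: [0.461, 0.19, 0.1376]
tool_rot: [0.0, -0.17, 0.985, 0.0]
contact_force: [0.5, 0.1, 0.4]
gripper_width: 1.0
grasp_force: 0.0
```

```bash
python3 - <<'E'
from m import *
c=cam("wrist");o=get_obs();print(o["eef_pos"],o["tool_rot"]);cv2.imwrite("pics/w10.png",c["color"])
p=px(c,[.462,.191,.025])[0];print(p)
hsv=cv2.cvtColor(c["color"],cv2.COLOR_BGR2HSV)
dk=blobs(c,(0,0,0),(179,255,60),30)
for b,a,m in dk:
    if np.hypot(*(b-p))<70: print("dark",b,a,np.argwhere(m).min(0)[::-1],np.argwhere(m).max(0)[::-1])
br=blobs(c,*BRASS,30)
for b,a,m in br:
    if np.hypot(*(b-p))<110: print("brass",b,a,ray(c,*b,.014)[:2])
rd=blobs(c,(0,120,80),(8,255,255),5)
for b,a,m in rd:
    if np.hypot(*(b-p))<40: print("red",b,a,ray(c,*b,.025)[:2])
E
```

```text
[0.46101746 0.18993446 0.13753314] [ 3.33615040e-04 -1.68507005e-01  9.85700374e-01  2.26991684e-04]
[309.88632944 195.87843058]
dark [309.60869565 144.20289855] 69 [303 138] [318 155]
dark [311.4271012  177.40994854] 583 [280 162] [342 224]
dark [310.48 198.74] 50 [307 195] [314 202]
brass [311.86217009 153.90322581] 341 [0.43256899 0.18216738]
```

jog_arm(moves=[-0.08,0.06,1,0,0,0,1,0,0,1,0,0,0,1,0,0,1,0,0,0,1,0,0,1,0,0,0,1,0,0,1,0,0,0,1,0,0,1,0,0,0,1,0,0,0.5,0,0,0,1,0,0,0,0,0,0,1])

```text
t: 29.82
eef_pos: [0.4608, 0.191, 0.0054]
tool_rot: [-0.002, -0.169, 0.986, -0.001]
contact_force: [-0.6, 0.4, 0.4]
gripper_width: 0.997
grasp_force: 0.0
```

jog_arm(moves=[0,0,0.2,0,0,0,1,0,0,0.1,0,0,0,0,0,0,0,0,0,0,0,0,0,0,0,0,0,0,0,0,0,0,0,0,0,0,0,0,0,0,0,0,0,0,0,0,0,0,0,0,0,0,0,0,0,0])

```text
t: 30.48
eef_pos: [0.4624, 0.1919, 0.0019]
tool_rot: [0.001, -0.169, 0.986, 0.0]
contact_force: [-1.5, -0.0, 4.8]
gripper_width: 0.567
grasp_force: 40.6
```

jog_arm(moves=[0,0,0,0,0,0,0,0,0,0,0,0,0,0,0,0,0,0,0,0,0,0,0,0,0,0,0,0,0,0,0,0,0,0,0,0,0,0,0,0,0,0,0,0,0,0,0,0,0,0,0,0,0,0,0,0])

```text
t: 31.15
eef_pos: [0.4625, 0.192, 0.0019]
tool_rot: [0.001, -0.169, 0.986, 0.0]
contact_force: [-1.4, -0.5, 4.9]
gripper_width: 0.57
grasp_force: 40.6
```

jog_arm(moves=[0,0,-1,0,0,0,0,0,0,-1,0,0,0,0,0,0,-1,0,0,0.8,0,0,0,-1,0,0,0.8,0,0,0,-1,0,0,0.8,0,0,0,-0.5,0,0,0.8,0,0,0,0,0,0,0.8,0,0,0,0,0,0,0.8,0])

```text
t: 31.82
eef_pos: [0.4624, 0.1922, 0.1124]
tool_rot: [0.001, -0.001, 1.0, 0.001]
contact_force: [0.1, 0.8, -1.5]
gripper_width: 0.566
grasp_force: 41.9
```

jog_arm(moves=[-1,0.2,0,0,0,0,0,-1,0.2,0,0,0,0,0,-1,0.2,0,0,0,0,0,-1,0.2,0,0,0,0,0,-1,0.2,0,0,0,0,0,-1,0.2,0,0,0,0,0,-0.6,0.2,0,0,0,0,0,0,0,0,0,0,0,0])

```text
t: 32.48
eef_pos: [0.5963, 0.2211, 0.1115]
tool_rot: [0.001, -0.002, 1.0, 0.0]
contact_force: [0.8, 0.8, -0.7]
gripper_width: 0.571
grasp_force: 42.0
```

```bash
python3 - <<'E'
from m import *
c=cam("wrist");o=get_obs();print(o["eef_pos"],o["tool_rot"],o["grasp_force"],o["gripper_width"])
for b,a,m in blobs(c,(22,120,50),(36,255,255),1500):
    p=np.argwhere(m)[:,::-1]
    print(b.round(),a,p.min(0),p.max(0))
    for v in range(p[:,1].min(),p[:,1].max(),15):
        u=p[p[:,1]==v,0]; print(v,u.min(),u.max(),ray(c,u.min(),v,.036)[:2].round(3),ray(c,u.max(),v,.036)[:2].round(3))
E
```

```text
[0.59448211 0.2205396  0.11107236] [ 3.58178055e-04 -2.40507375e-03  9.99997043e-01  4.20423020e-05] 41.96689188480377 0.5735572827601559
[ 63. 212.] 15381 [  0 105] [128 339]
105 84 84 [0.527 0.084] [0.527 0.084]
120 0 89 [0.537 0.03 ] [0.536 0.085]
135 0 93 [0.546 0.028] [0.545 0.086]
150 0 98 [0.555 0.025] [0.555 0.087]
165 0 103 [0.565 0.022] [0.565 0.088]
180 0 107 [0.575 0.019] [0.575 0.089]
195 0 112 [0.585 0.016] [0.585 0.091]
210 79 116 [0.596 0.066] [0.596 0.091]
225 78 121 [0.607 0.063] [0.607 0.093]
240 0 125 [0.618 0.007] [0.618 0.094]
255 0 123 [0.63  0.004] [0.63 0.09]
270 1 111 [0.642 0.001] [0.642 0.08 ]
285 0 98 [ 0.654 -0.003] [0.654 0.068]
300 68 102 [0.667 0.043] [0.667 0.068]
315 70 109 [0.68  0.042] [0.68  0.071]
330 59 107 [0.694 0.03 ] [0.694 0.067]
[316. 191.] 30753 [175 121] [454 291]
121 377 430 [0.536 0.263] [0.536 0.295]
136 176 453 [0.546 0.138] [0.545 0.311]
151 178 451 [0.555 0.138] [0.555 0.311]
166 180 449 [0.565 0.138] [0.564 0.311]
181 183 448 [0.575 0.139] [0.574 0.312]
196 185 446 [0.585 0.139] [0.585 0.312]
211 187 444 [0.596 0.139] [0.595 0.312]
226 189 443 [0.607 0.139] [0.606 0.313]
241 192 441 [0.618 0.14 ] [0.618 0.313]
256 194 439 [0.63 0.14] [0.629 0.313]
271 196 438 [0.642 0.14 ] [0.641 0.314]
286 198 436 [0.655 0.14 ] [0.654 0.314]
```

jog_arm(moves=[-0.42,0.27,0.9,0,0,0,0,0,0,0.9,0,0,0,0,0,0,0.9,0,0,0,0,0,0,0.9,0,0,0,0,0,0,0.9,0,0,0,0,0,0,0.4,0,0,0,0,0,0,0.1,0,0,0,0,0,0,0,0,0,0,0])

```text
t: 33.2
eef_pos: [0.6015, 0.2256, 0.0109]
tool_rot: [-0.0, -0.002, 1.0, -0.0]
contact_force: [0.0, -0.8, -0.9]
gripper_width: 0.572
grasp_force: 42.0
```

jog_arm(moves=[0,0,0.15,0,0,0,0,0,0,0.05,0,0,0,0,0,0,0,0,0,0,0,0,0,0,0,0,0,0.75,0,0,0,0,0,0,0.75,0,0,0,0,0,0,0.75,0,0,0,0,0,0,0.75,0,0,0,0,0,0,0.75])

```text
t: 33.87
eef_pos: [0.6023, 0.2258, 0.007]
tool_rot: [0.0, -0.002, 1.0, 0.0]
contact_force: [-0.6, -0.1, 0.3]
gripper_width: 0.748
grasp_force: 0.0
```

jog_arm(moves=[0,0,-0.5,0,0,0,0.75,0,0,-0.8,0,0,0,0.75,0,0,-1,0,0,0,0.75,0,0,-1,0,0,0,0.75,0,0,-1,0,0,0,0.75,0,0,-1,0,0,0,0.75,0.8,-1,-1,0,0,0,0.75,0.8,-1,-1,0,0,0,0.75])

```text
t: 34.53
eef_pos: [0.5704, 0.1864, 0.1544]
tool_rot: [0.001, -0.004, 1.0, 0.0]
contact_force: [0.3, -1.4, 0.1]
gripper_width: 0.751
grasp_force: 0.0
```

jog_arm(moves=[0.8,-1,-1,0,0,0,0.75,0.8,-1,-1,0,0,0,0.75,0.8,-1,-1,0,0,0,0.75,0.8,-1,-1,0,0,0,0.75,0.8,-1,-1,0,0,0,0.75,0.8,-1,-1,0,0,0,0.75,0.8,-1,-1,0,0,0,0.75,0.8,-1,-1,0,0,0,0.75])

```text
t: 35.2
eef_pos: [0.442, 0.0235, 0.3143]
tool_rot: [0.0, -0.002, 1.0, 0.0]
contact_force: [1.0, 0.1, -0.6]
gripper_width: 0.752
grasp_force: 0.0
```

jog_arm(moves=[0,-0.5,0,0,0,0,0.75,0,-0.5,0,0,0,0,0.75,0,0,0,0,0,0,0.75,0,0,0,0,0,0,0.75,0,0,0,0,0,0,0.75,0,0,0,0,0,0,0.75,0,0,0,0,0,0,0.75,0,0,0,0,0,0,0.75])

```text
t: 35.87
eef_pos: [0.4433, 0.0055, 0.3125]
tool_rot: [-0.0, -0.003, 1.0, -0.0]
contact_force: [-0.2, -0.5, -0.1]
gripper_width: 0.751
grasp_force: 0.0
```

```bash
python3 - <<'E'
from m import *
c=cam("wrist");o=get_obs();print(o["eef_pos"],o["gripper_width"])
bl=blobs(c,*BLUE,20);dk=blobs(c,*DARK,20)
rd=blobs(c,(0,130,60),(8,255,255),8)+blobs(c,(172,130,60),(179,255,255),8)
for n,l,z in (("blue",bl,.03),("dark",dk,.02),("red",rd,.045)):
    for b,a,m in l:
        P=ray(c,*b,z)[:2]
        if .5<P[0]<.66: print(n,b.round(),a,P.round(3),[np.round(x,1) for x in lever(plane(c,np.argwhere(m)[:,::-1],.046))])
t=cam("top")
for n,l,z in (("blue",blobs(t,*BLUE,4),.02),("red",blobs(t,(0,120,50),(8,255,255),4),.046),("dark",blobs(t,(0,0,0),(179,255,50),8),.02)):
    for b,a,m in l:
        P=ray(t,*b,z)[:2]
        if .5<P[0]<.67 and -.4<P[1]<.35: print("top",n,b.round(),a,P.round(3))
E
```

```text
[0.4432783  0.00540916 0.31257347] 0.7502516824654516
blue [322. 250.] 455 [0.579 0.023] [array([576.3,  41.3]), np.float32(-88.1), array([45.5, 46.4])]
blue [102. 279.] 220 [ 0.626 -0.286] [array([ 595.4, -276.1]), np.float32(1.8), array([11.3, 51.3])]
dark [153. 239.] 45 [ 0.568 -0.21 ] [array([ 550.4, -179.9]), np.float32(-74.8), array([ 5. , 19.3])]
dark [113. 252.] 213 [ 0.589 -0.27 ] [array([ 560.9, -260.9]), np.float32(28.0), array([21.8, 50.8])]
dark [274. 251.] 530 [ 0.586 -0.044] [array([573.6, -60.5]), np.float32(76.8), array([46.5, 47.9])]
dark [455. 253.] 246 [0.588 0.209] [array([562.3, 215.6]), np.float32(-50.8), array([25.2, 43.7])]
dark [165. 255.] 101 [ 0.592 -0.196] [array([ 560.5, -185.8]), np.float32(5.2), array([ 7.3, 32.4])]
dark [320. 249.] 33 [0.582 0.021] [array([565.3,  37. ]), np.float32(-78.5), array([ 7.2, 24. ])]
dark [527. 261.] 35 [0.599 0.312] [array([565., 293.]), np.float32(0.6), array([ 3.6, 38.7])]
dark [518. 257.] 21 [0.593 0.298] [array([559.8, 281. ]), np.float32(1.3), array([ 2.9, 22.2])]
dark [103. 261.] 24 [ 0.603 -0.286] [array([ 570.5, -269. ]), np.float32(0.4), array([6.4, 7.5])]
dark [522. 285.] 28 [0.638 0.313] [array([604. , 294.1]), np.float32(1.7), array([ 2.5, 33. ])]
red [153. 278.] 225 [ 0.614 -0.206] [array([ 592.7, -205.8]), np.float32(2.1), array([11.5, 52.6])]
top blue [365. 155.] 10 [ 0.624 -0.28 ]
top red [347. 156.] 17 [ 0.614 -0.206]
top dark [294. 145.] 18 [ 0.67  -0.003]
top dark [306. 167.] 15 [ 0.581 -0.045]
```

```bash
python3 - <<'E'
from m import *
c=cam("wrist")
for b,a,m in blobs(c,(0,0,110),(179,60,255),40):
    p=px(c,[.602,.226,.029])[0]
    if np.hypot(*(b-p))<25: 
        X=plane(c,np.argwhere(m)[:,::-1],.029); print("dial",a,b.round(1),p.round(1),circ(X))
for x,y in((.5955,.024),(.6,-.048)):
    p=px(c,[x,y,.060])[0]; q=px(c,[x,y,.014])[0]
    print("nipple exp",p.round(),"flange exp",q.round(),[(b.round(),a) for b,a,m in blobs(c,*BRASS,10) if np.hypot(*(b-p))<25])
s=cam("scene")
p=px(s,[.313,.443,.097])[0].astype(int);print("cup lid",p,s["color"][p[1],p[0]])
o=get_obs();print(o["t"],o["contact_force"],o["grasp_force"])
E
```

```text
dial 712 [468.4 266.6] [468.2 265.5] (603.9, 226.7, 23.7)
nipple exp [324. 272.] flange exp [322. 255.] [(array([323., 268.]), np.int32(203)), (array([320., 284.]), np.int32(23))]
nipple exp [268. 275.] flange exp [272. 258.] [(array([270., 270.]), np.int32(195)), (array([250., 288.]), np.int32(28)), (array([288., 287.]), np.int32(51)), (array([264., 289.]), np.int32(21))]
cup lid [476 290] [169 174 179]
36.0667 [ 0.19424857 -1.02636257 -0.46378335] 0.0
```

All five measure upright and in place, and the cup lid shows where it stood. I hand the job in.

```bash
python3 -c "
from station import *
print(hand_in())"
```

```text
the job is handed in; nothing more can be done
None
```

I sorted all five fittings upright into their own bins, left the cup standing and handed the job in at about 36 s; the final positions were checked by camera measurement, and the hand-in returned no verdict.

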